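# Unlatch and slide open the seal box

### The arm

A 7-joint arm with a two-finger parallel gripper is mounted at the origin on a cart in front of the work surface, level with it; the furniture and walls round the work are solid. World frame = base frame: x ahead of the robot, y to its left, z up, the work surface at z = 0. Lengths are in m, angles in rad, forces in N, time in s.
With the tool pointing down it reaches from about 0.425 to 0.925 m from the base axis. Payload 6.8 kg.
Tool frame: the origin (TCP) lies on the mounting face of the last link; the fingertips stand 173 mm ahead of it and the grasp point (between the pads) lies 155 mm ahead of it; y points along the fingers, x is the direction in which the jaws open and shut, and the axes are right-handed (so a half turn about y gives the same grasp; the last joint's range is limited). The gripper opens to 85 mm and grips with 20 to 120 N. Pads are 22 mm wide; open, the fingers measure 114 mm over their backs; the gripper's body (76 mm by 85 mm) begins 54 mm behind the grasp point. The pads swing forward as they close: fully open they stand 13 mm farther back than shut.
Start: joints at [1.106, 0.477, 0.022, 1.555, -0.011, 1.109, -0.083], TCP at [0.236, -0.632, 0.405] pointing down, gripper open.
Joint ranges: [-2.96, 2.96], [-0.34, 2.1], [-1.41, 1.46], [0.24, 2.44], [-1.37, 4.51], [0.17, 1.92], [-2.96, 2.96]. Speed limits (rad/s): [2.39, 2.39, 3.14, 3.14, 3.14, 3.14, 3.14].

### API

Orientations are given as a rotation vector (axis times angle).
In Python, from bench import r gives the robot as it stands.
- The arm moves only by the tool step_arm, never from a script. Its arguments are lists of equal length, an entry for each row: "xyz": the shift along the tool's x, y, z scaled (see below), a list of three; "rotation": the turn, a rotation vector about the tool's x, y, z scaled (see below), a list of three. A call has 1 to 20 rows; each row is the pose to reach, as a shift and turn from the pose measured when the call began, along the tool's axes at that moment; what a row does not reach only later rows make up. The controller multiplies each number of a shift by 30 cm and each number of a turn by 90 degrees. A row lasts 1/8 s, in which the tool goes at most 62.5 mm and 10.7 degrees, less where a joint would pass 70% of its speed; a pose out of reach is approached as far as the arm can. A call with a number of a shift or a turn outside -1 to 1 is refused whole. A call with a gripper value outside its range is refused whole. "grip" is the closure, from 0 (fully open) to 1 (shut), set as the call begins (left out, the last holds). The fingers move at their own pace and stop on an object; "force" is the grip in N (left out, the last holds). Time passes only in rows, so rows that repeat a pose let the fingers close. It gives the time, the measured TCP pose, the force and the opening at its end, in the units of the state.
- r.get_obs(): the state, without advancing time (a new reading comes with each control period).
- r.grab_frame(name): name is "scene" or "top" or "wrist"; returns a dict with "pixels" (400x640x3 uint8, red, green, blue), "fx", "fy", "cx", "cy" (pixels), "position" and "attitude" of the camera in the world; the wrist camera has in their place "mount" (4x4, takes a point from camera to tool coordinates, whose origin is the TCP and whose axes are the tool frame's). Camera axes: x right, y down, z forward; pixel columns grow to the right and rows downward; lengths in m; the calibration is good to about 2 mm. A picture is of the moment at which its call begins: read the wrist's pose just before it. There is no depth.
- r.hand_in(): hands the job in, once; it reports no verdict.
The state is a dict: "clock": time; "joints": joint angles; "qvel": joint speeds; "tau": joint torques, N m; "tcp_pos": TCP position; "orientation": TCP orientation; "contact_force": force on the tool from outside, world axes, zero at the start; "moment": the same for the moment, N m; "grip_width": finger opening in m.
Only numpy, scipy, OpenCV 4.12 (cv2) and the standard library are available. Lean on these libraries where they do the work, as an engineer would, in place of code of your own. Each camera call takes 0.05 s, during which the arm holds its last target.

### The job

Open the blue seal box: press its orange snap tab fully down so that it stays down, then push the grey lid by its black rib, off the well and out of the rails, so that it lies flat on the box's empty parking shelf. Use fingertips only: do not lift the lid, leave the seals in the well and the things lying about where they are.

Things in the scene. Friction and masses are not known exactly. Their poses are not given: they have to be found in the camera images.
- seal_box: blue seal box screwed to the bench, 96 wide (x), 265 long (y -65 to +200). Origin: on the bench under the middle of its well; y is the way the lid slides off, z up. The well (y -52 to +52) holds two rubber seals and is the lid's seat; its rim is 30 high. Dark rails with lips hold the lid down along both long sides (y -65 to +57, tops 40 above the bench, 70 clear between the lips).
- shelf_mid (a point): middle of the box's empty parking shelf, at box y +132, deck 30 above the bench. The shelf runs from y +69 to an end stop at y +196 (37 high), with low side curbs that guide the lid.
- box_lid: grey sliding lid, 79 wide (x), 114 long (y), 5 thick, about 80 g, loose, slides easily. Origin: centre of its underside; axes as the box's: seated it is at box (0, 0, 30). A black upright rib across it (44 wide, 8 thick, top 58 above the bench) is there to push on. The closed tab stops it after 2; with the tab down it is clear of the rails after 114 and meets the shelf's end stop after 139.
- rib_face (a point): middle of the rib's rear face, which a finger pushes toward the box's +y: on the lid at y -15, 18 above its underside (48 above the bench). Behind it (toward -y) 42 of flat lid, then the box's end stop, no higher than the lid's top (35 above the bench).
- snap_tab (a joint): travel of the snap tab, m: 0 up (locks the lid), 0.012 fully pressed down. Stiff: about 6 N moves it; it has no spring and stays where it is pressed. The lid passes once it is down by more than 0.009.
- tab_top (a point): centre of the top of the orange snap tab beside the box, 32 x 36 in size, at box x -72, y +63; 58 above the bench when up, 46 when fully pressed (straight down). Its arm reaches over the box's side in front of the lid's end.
- seal_0: black rubber seal ring, 30 across, 10 high, in the well under the lid; origin under its centre.
- seal_1: the other black rubber seal ring, same size, in the well under the lid.
- impeller_open_b: grey plastic impeller with open curved vanes, 122 across, 30 high; a bystander, leave alone.
- marker_black: white marker pen with black cap, 137 long, lying; a bystander, leave alone.
- glue_bottle: small white glue bottle with orange nozzle, 36 across, 104 high; a bystander, leave alone.
- spanner_13: steel spanner, 144 long, 6 high, lying; a bystander, leave alone.
Things that resemble listed ones, but are neither listed nor needed, are in the scene too. Leave any turquoise look-alike of the box_lid alone.

How it is judged:
By the outcome, as a careful person would: the job done as asked, in the order asked, and still so for the second after the job is handed in, with the robot touching nothing.
It also fails if it takes over 38 s, if anything falls off the work surface, if the arm or the gripper's body presses on something with over 40 N, if the wrist force passes 120 N, or if a joint passes its speed limit or range.

## Working session

There is one attempt and no reset: what is moved stays moved. The work goes in short steps, Python scripts to look and compute and a tool call to move; the robot and the scene stay as the last step left them, time stands still between calls to the robot, and variables do not carry over. Pictures are saved under pics/ and viewed, and the job is handed in when it is done.

Besides the shell and the picture viewer there is one more tool, called after "Emit:" as name(argument=value, ...), one argument or row to a line, values as JSON. step_arm: Moves the arm, as the interface text tells. Its arguments: {"type":"object","properties":{"xyz":{"type":"array"},"rotation":{"type":"array"},"grip":{"type":"number"},"force":{"type":"number"}},"required":["xyz","rotation"]}

```bash
mkdir -p pics; ls
cat > h.py <<'E'
import numpy as np, cv2
from scipy.spatial.transform import Rotation as R
from bench import r
def grab(n,fn):
    o=r.get_obs(); f=r.grab_frame(n); cv2.imwrite('pics/'+fn+'.png',cv2.cvtColor(f['pixels'],cv2.COLOR_RGB2BGR))
    d={k:v for k,v in f.items() if k!='pixels'}; d['obs']={k:np.array(v).tolist() for k,v in o.items()}
    import pickle; pickle.dump((f,o),open('pics/'+fn+'.pkl','wb')); return f,o
def cam(f,o):
    if 'mount' in f:
        T=np.eye(4);T[:3,:3]=R.from_rotvec(o['orientation']).as_matrix();T[:3,3]=o['tcp_pos']
        M=T@np.array(f['mount']);return M[:3,:3],M[:3,3]
    a=np.array(f['attitude'],float)
    A=a if a.shape==(3,3) else R.from_rotvec(a).as_matrix() if a.size==3 else R.from_quat(a).as_matrix()
    return A,np.array(f['position'])
def load(fn):
    import pickle; return pickle.load(open('pics/'+fn+'.pkl','rb'))
def ray(fn,u,v,z):
    f,o=load(fn);A,p=cam(f,o)
    d=A@np.array([(u-f['cx'])/f['fx'],(v-f['cy'])/f['fy'],1]);return p+d*(z-p[2])/d[2]
def proj(fn,P):
    f,o=load(fn);A,p=cam(f,o);q=(np.atleast_2d(P)-p)@A
    return np.c_[q[:,0]/q[:,2]*f['fx']+f['cx'],q[:,1]/q[:,2]*f['fy']+f['cy']]
def crop(fn,x0,y0,x1,y1,s,out):
    im=cv2.imread('pics/'+fn+'.png')[y0:y1,x0:x1];cv2.imwrite('pics/'+out+'.png',cv2.resize(im,None,fx=s,fy=s,interpolation=cv2.INTER_CUBIC))
E
python3 - <<'E'
from h import *
for n in ['scene','top','wrist']:
    f,o=grab(n,n+'0'); print(n,{k:np.round(v,3).tolist() for k,v in f.items() if k!='pixels'})
print({k:np.round(v,4).tolist() for k,v in o.items()})
E
```

```text
pics
scene {'fx': 413.921, 'fy': 413.921, 'cx': 305.079, 'cy': 196.408, 'position': [-0.392, 0.68, 0.716], 'attitude': [-1.029, 2.168, -1.219]}
top {'fx': 394.298, 'fy': 394.298, 'cx': 314.346, 'cy': 196.678, 'position': [0.341, 0.004, 1.023], 'attitude': [-2.157, 2.147, -0.173]}
wrist {'fx': 303.697, 'fy': 303.697, 'cx': 317.721, 'cy': 200.958, 'mount': [[1.0, 0.001, 0.0, 0.0], [-0.0, -0.286, 0.958, 0.03], [0.001, -0.958, -0.286, 0.073], [0.0, 0.0, 0.0, 1.0]]}
{'clock': 0.1, 'joints': [1.1059, 0.4777, 0.0223, 1.5564, -0.0115, 1.1093, -0.083], 'qvel': [-0.0004, -0.0025, 0.0006, -0.0042, 0.0002, 0.0016, -0.0012], 'tau': [0.0045, -59.7756, 1.6137, -28.1953, 0.0129, 0.005, 0.0], 'tcp_pos': [0.2357, -0.6322, 0.4038], 'orientation': [-1.3563, 0.9435, -0.9411], 'contact_force': [-0.035, 0.2217, -0.9394], 'moment': [-0.0019, -0.0556, -0.0224], 'grip_width': 0.0851}
```

View pics/top0.png

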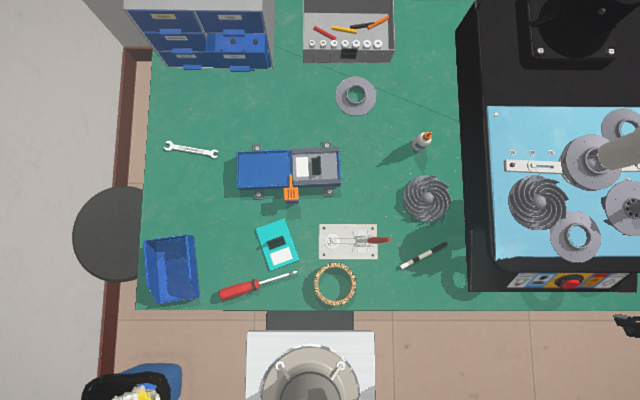

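View pics/scene0.png

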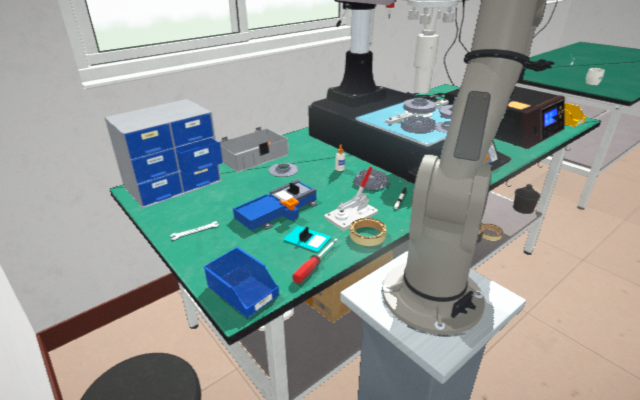

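```bash
python3 -c "
from h import *
print(R.from_rotvec(r.get_obs()['orientation']).as_matrix().round(4))"
```

```text
[[ 3.493e-01 -6.000e-04  9.370e-01]
 [-9.370e-01  1.300e-03  3.493e-01]
 [-1.400e-03 -1.000e+00 -1.000e-04]]
```

```bash
python3 -c "
from h import *
crop('top0',225,135,355,220,6,'t0c')
crop('scene0',220,170,330,240,7,'s0c')"
```

```text
(no output)
```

View pics/t0c.png

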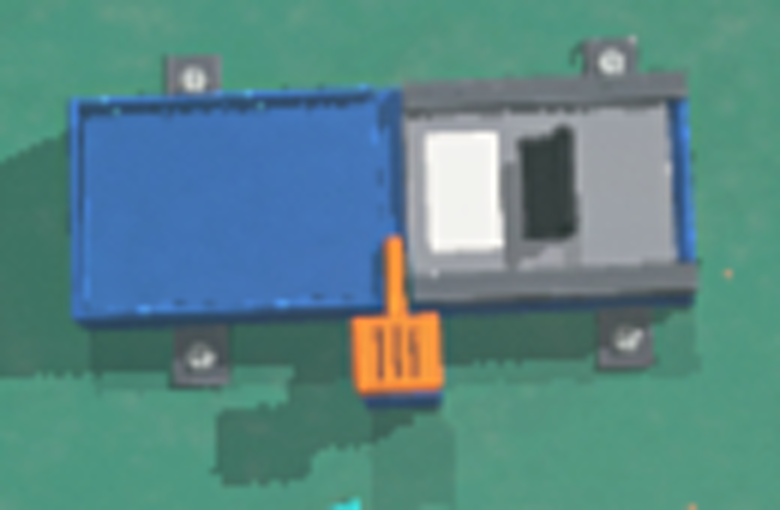

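View pics/s0c.png

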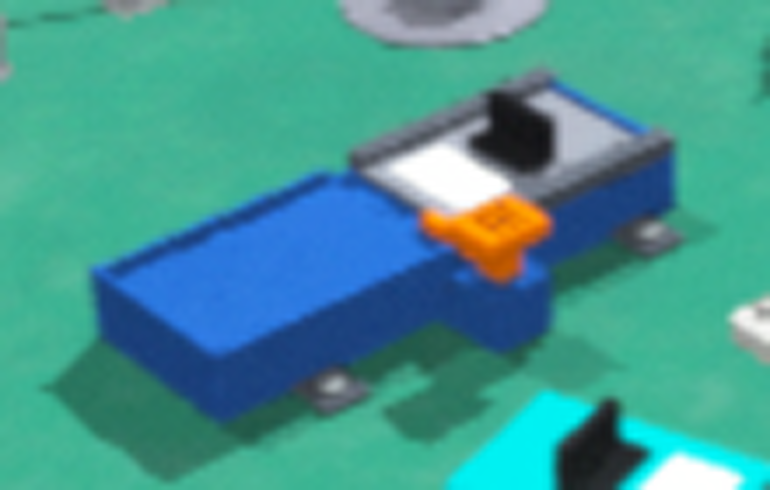

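```bash
cat > fit.py <<'E'
from h import *
from scipy.optimize import least_squares
B=np.array([[48,200,37],[-48,200,37],[48,-65,40],[-48,-65,40],[48,57,40],[-48,57,40],[-56,81,58],[-56,45,58],[-88,45,58],[-88,81,58]])/1000
C=np.array([[72,98],[75,318],[688,72],[697,292],[402,85],[410,303],[355,315],[440,312],[445,391],[357,395]])/6+[225,135]-0.4
def W(p,b): 
    c,s=np.cos(p[2]),np.sin(p[2]);return np.c_[p[0]+c*b[:,0]-s*b[:,1],p[1]+s*b[:,0]+c*b[:,1],b[:,2]]
s=least_squares(lambda p:(proj('top0',W(p,B))-C).ravel(),[0.6,0,0],loss='soft_l1')
print(s.x);print((proj('top0',W(s.x,B))-C).round(2))
K=np.array([[-72,63,58],[0,-19+4,48],[0,-15-42,35],[0,132,30],[0,124,48]])/1000
print(W(s.x,K).round(4))
# overlay in scene
im=cv2.imread('pics/scene0.png')
im=cv2.resize(im[150:260,200:350],None,fx=5,fy=5,interpolation=cv2.INTER_CUBIC)
for q in proj('scene0',W(s.x,B)): cv2.circle(im,tuple(int(v) for v in (q-[200,150]+.5)*5),4,(0,0,255),1)
cv2.imwrite('pics/ov.png',im)
E
python3 fit.py
```

```text
[ 0.56527399 -0.01074654  0.04830008]
[[-0.4  -0.08]
 [-0.3   0.14]
 [ 0.14 -0.14]
 [ 0.67 -0.07]
 [ 0.33 -0.43]
 [ 0.38  0.09]
 [-0.29  0.4 ]
 [ 0.06  0.3 ]
 [-0.28 -0.1 ]
 [-0.2  -0.15]]
[[ 0.4903  0.0487  0.058 ]
 [ 0.566  -0.0257  0.048 ]
 [ 0.568  -0.0677  0.035 ]
 [ 0.5589  0.1211  0.03  ]
 [ 0.5593  0.1131  0.048 ]]
```

View pics/ov.png

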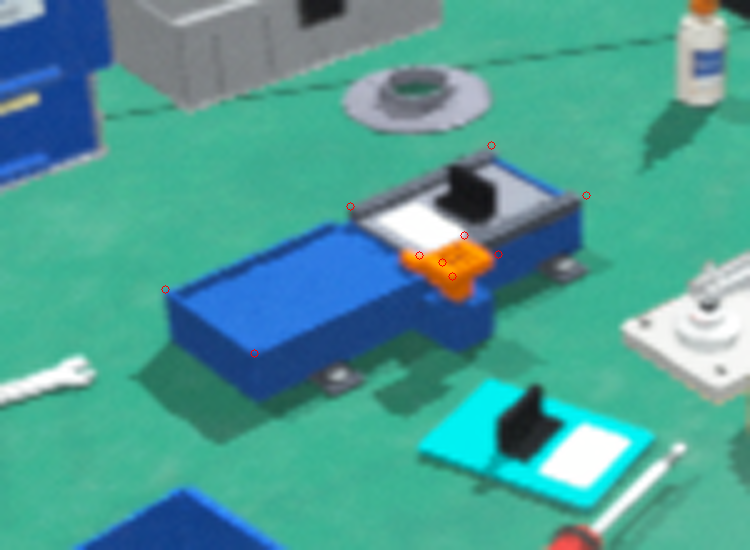

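```bash
python3 -c "
from h import *
print(proj('top0',[[.236,-.632,.405],[.236,-.632,.23]]))
print(ray('top0',560,165,.1),ray('top0',590,160,.15),ray('top0',480,290,0.1))
crop('top0',440,0,640,300,2.6,'tm')
crop('scene0',300,0,480,160,4.4,'sm')"
```

```text
[[723.10895149 325.37652347]
 [630.84451343 309.62966252]]
[ 0.55751133 -0.60195073  0.1       ] [ 0.55799781 -0.63955269  0.15      ] [ 0.26197274 -0.39041288  0.1       ]
```

View pics/tm.png

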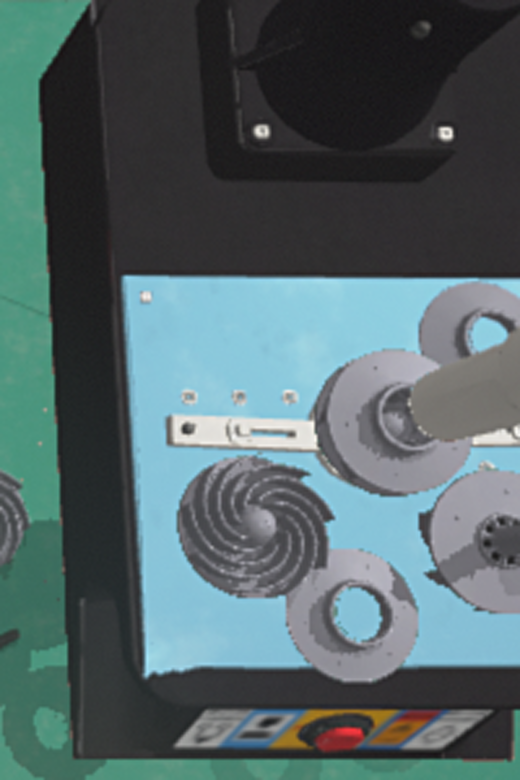

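View pics/sm.png

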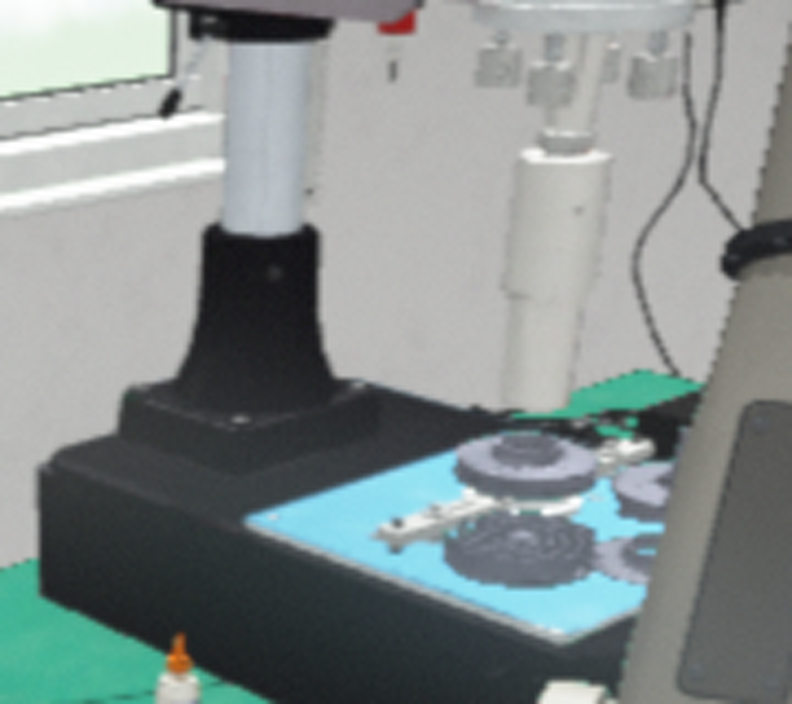

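View pics/wrist0.png

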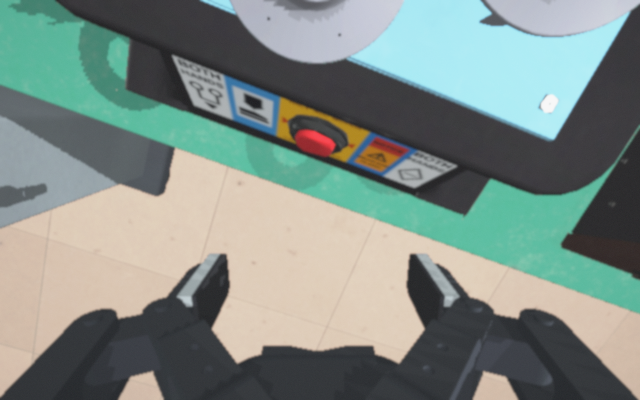

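Emit:
step_arm(
  xyz=[
    [-0.1,0,0.08],
    [-0.26,0,0.21],
    [-0.42,0,0.35],
    [-0.58,0,0.48],
    [-0.74,0,0.61],
    [-0.84,0,0.69],
  ],
  rotation=[
    [0,-0.05,0],
    [0,-0.13,0],
    [0,-0.21,0],
    [0,-0.3,0],
    [0,-0.37,0],
    [0,-0.42,0],
  ],
  grip=1,
)

```text
clock: 0.9
tcp_pos: [0.3424, -0.3208, 0.4043]
orientation: [-1.526, 0.43, -0.429]
contact_force: [1.1, -0.9, 0.4]
grip_width: -0.0003
```

```bash
cat > go.py <<'E'
import sys
from h import *
# target tip xyz box-yaw -> tool units
t=np.array([float(a) for a in sys.argv[1:4]]);yaw=float(sys.argv[4]) if len(sys.argv)>4 else .0483
o=r.get_obs();A=R.from_rotvec(o['orientation']).as_matrix()
c,s=np.cos(yaw),np.sin(yaw);G=np.array([[c,0,-s],[s,0,c],[0,-1,0]])
d=t+[0,0,.173]-np.array(o['tcp_pos'])
print(o['clock'],'tip',(np.array(o['tcp_pos'])+A[:,1]*.173).round(4),'F',np.round(o['contact_force'],1),o['grip_width'])
print('xyz',(A.T@d/.3).round(4),'rot',(R.from_matrix(A.T@G).as_rotvec()/(np.pi/2)).round(4), 'j',np.round(o['joints'],2))
E
python3 go.py .490 .049 .13
```

```text
0.9 tip [ 0.3422 -0.3206  0.2313] F [ 1.1 -0.9  0.4] -0.0002780986126310414
xyz [-0.2222  0.3392  1.3083] rot [-0.0009 -0.3799 -0.0007] j [ 0.85  0.15 -0.25  2.02  0.04  0.98  0.03]
```

Emit:
step_arm(
  xyz=[
    [-0.02,0,0.15],
    [-0.06,0.02,0.35],
    [-0.09,0.06,0.55],
    [-0.12,0.1,0.73],
    [-0.16,0.14,0.92],
  ],
  rotation=[
    [0,-0.05,0],
    [0,-0.12,0],
    [0,-0.2,0],
    [0,-0.28,0],
    [0,-0.36,0],
  ],
)

```text
clock: 1.52
tcp_pos: [0.4456, -0.0587, 0.3624]
orientation: [-1.569, -0.016, 0.016]
contact_force: [1.4, -0.5, 0.3]
grip_width: 0.0004
```

```bash
python3 go.py .490 .049 .12
```

```text
1.525 tip [ 0.4456 -0.0585  0.1894] F [ 1.4 -0.5  0.3] 0.0003797201785843228
xyz [0.1554 0.2319 0.3556] rot [-0.0008 -0.0177  0.    ] j [ 0.48  0.2  -0.54  2.09  0.13  0.89 -0.11]
```

Emit:
step_arm(
  xyz=[
    [0.05,0.06,0.12],
    [0.11,0.15,0.25],
    [0.155,0.21,0.355],
    [0.155,0.232,0.356],
  ],
  rotation=[
    [0,-0.006,0],
    [0,-0.012,0],
    [0,-0.018,0],
    [0,-0.018,0],
  ],
)

```text
clock: 2.02
tcp_pos: [0.4901, 0.0518, 0.292]
orientation: [-1.567, -0.041, 0.043]
contact_force: [-1.4, -0.4, 0.2]
grip_width: -0.0003
```

```bash
python3 go.py .490 .049 .065; python3 -c "
from h import *
for n in ['wrist','top','scene']: grab(n,n+'1')
crop('top1',225,120,355,220,6,'t1c')
crop('scene1',220,150,330,240,7,'s1c')"
```

```text
2.025 tip [0.4899 0.0523 0.119 ] F [-1.4 -0.4  0.2] -0.00026515936600176763
xyz [-0.0005  0.1798 -0.0098] rot [-0.0019  0.0033 -0.0006] j [ 0.23  0.38 -0.56  2.06  0.28  0.77 -0.44]
```

View pics/wrist1.png

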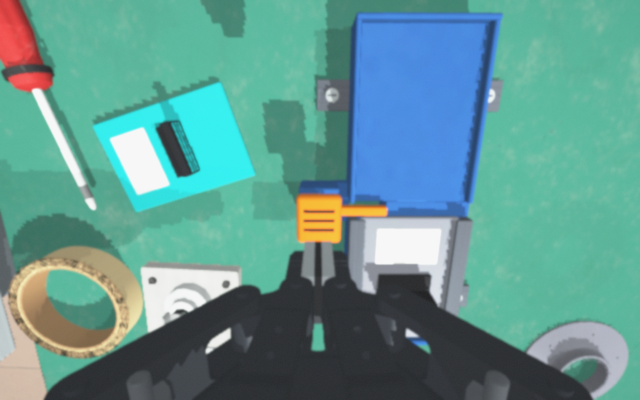

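View pics/s1c.png

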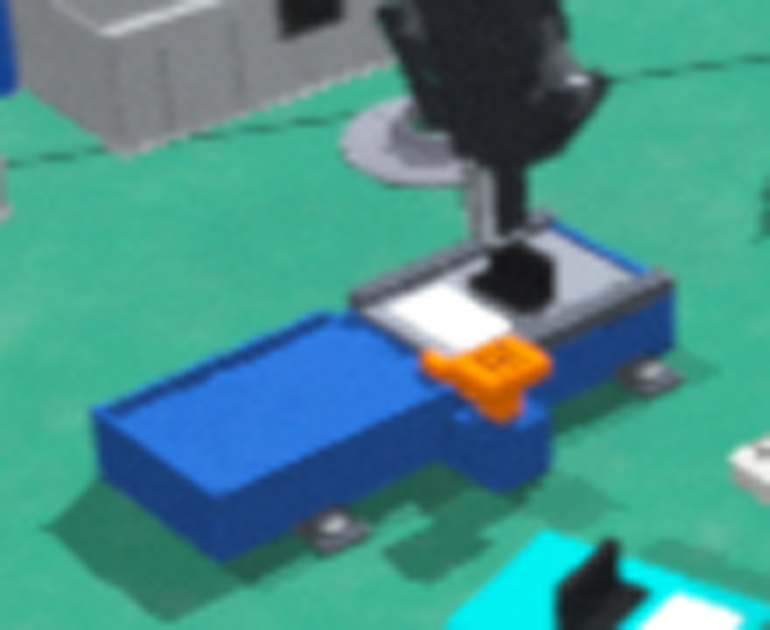

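```bash
python3 -c "
from h import *
print(ray('wrist1',319.5,218.5,.058))
print('corners',[ray('wrist1',u,v,.058).round(4).tolist() for u,v in [(298,196),(341,196),(341,242),(298,242)]])
b=lambda x,y,z:np.array([0.5653+x-.0483*y,-.0107+.0483*x+y,z])
for p in [b(.048,.2,.037),b(-.048,.2,.037),b(.048,.057,.04),b(0,-.011,.058)]: print(proj('wrist1',p))
"
```

```text
[0.49132786 0.05123115 0.058     ]
corners [[0.4754, 0.0671, 0.058], [0.5054, 0.0687, 0.058], [0.5081, 0.0339, 0.058], [0.4766, 0.0322, 0.058]]
[[502.32787066  14.89400497]]
[[355.76319078  13.89937427]]
[[471.75062628 221.61973632]]
[[408.85742042 310.54673284]]
```

Emit:
step_arm(
  xyz=[
    [0.002,0.06,-0.003],
    [0.003,0.13,-0.006],
    [0.003,0.18,-0.006],
    [0.003,0.205,-0.006],
    [0.003,0.22,-0.006],
    [0.003,0.235,-0.006],
    [0.003,0.245,-0.006],
    [0.003,0.25,-0.006],
    [0.003,0.25,-0.006],
  ],
  rotation=[
    [0,0,0],
    [0,0.003,0],
    [0,0.003,0],
    [0,0.003,0],
    [0,0.003,0],
    [0,0.003,0],
    [0,0.003,0],
    [0,0.003,0],
    [0,0.003,0],
  ],
)

```text
clock: 3.3
tcp_pos: [0.4899, 0.0464, 0.219]
orientation: [-1.572, -0.032, 0.036]
contact_force: [-7.8, -1.6, 20.5]
grip_width: 0.0
```

```bash
python3 go.py .490 .050 .046; python3 -c "
from h import *
for n in ['wrist','scene']: grab(n,n+'2')
crop('scene2',220,150,330,240,7,'s2c')"
```

```text
3.3 tip [0.4896 0.0461 0.046 ] F [-7.8 -1.6 20.5] 2.4746195284302435e-05
xyz [0.0007 0.     0.0121] rot [ 0.001  -0.0034 -0.0015] j [ 0.17  0.5  -0.48  2.1   0.39  0.63 -0.54]
```

View pics/s2c.png

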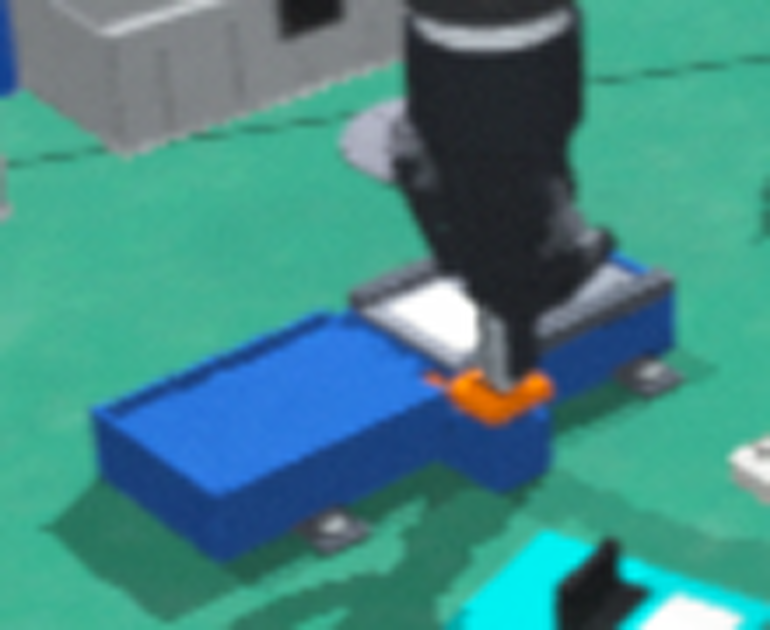

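Emit:
step_arm(
  xyz=[
    [0,-0.04,0.002],
    [0,-0.11,0.005],
    [0.0,-0.15,0.01],
  ],
  rotation=[
    [0,0,0],
    [0,-0.003,0],
    [0,-0.003,0],
  ],
)

```text
clock: 3.78
tcp_pos: [0.4904, 0.0496, 0.2654]
orientation: [-1.572, -0.037, 0.037]
contact_force: [-0.4, 0.2, 0.2]
grip_width: -0.0001
```

```bash
python3 go.py .567 -.047 .085
```

```text
3.775 tip [0.4904 0.0494 0.0924] F [-0.4  0.2  0.2] -0.00012840021190410405
xyz [ 0.2398  0.0251 -0.3338] rot [ 0.0007 -0.0005  0.    ] j [ 0.21  0.43 -0.53  2.07  0.32  0.72 -0.48]
```

Emit:
step_arm(
  xyz=[
    [0.07,0,-0.1],
    [0.15,0,-0.21],
    [0.22,0,-0.31],
    [0.24,0,-0.334],
    [0.24,0.0,-0.334],
  ],
  rotation=[
    [0,0,0],
    [0,0,0],
    [0,0,0],
    [0,0,0],
    [0,0,0],
  ],
)

```text
clock: 4.4
tcp_pos: [0.5671, -0.047, 0.2654]
orientation: [-1.571, -0.037, 0.037]
contact_force: [-0.7, 0.4, 0.0]
grip_width: -0.0
```

```bash
python3 go.py .567 -.047 .042;python3 -c "
from h import *
for n in ['wrist','scene','top']: grab(n,n+'3')
crop('scene3',220,150,330,240,7,'s3c')
crop('wrist3',160,120,500,370,2.3,'w3c')"
```

```text
4.4 tip [ 0.5671 -0.0471  0.0924] F [-0.7  0.4  0. ] -9.676240165339512e-06
xyz [-2.000e-04  1.681e-01  1.000e-04] rot [ 0.0005 -0.0009 -0.0001] j [ 0.35  0.52 -0.49  1.9   0.34  0.8  -0.27]
```

View pics/s3c.png

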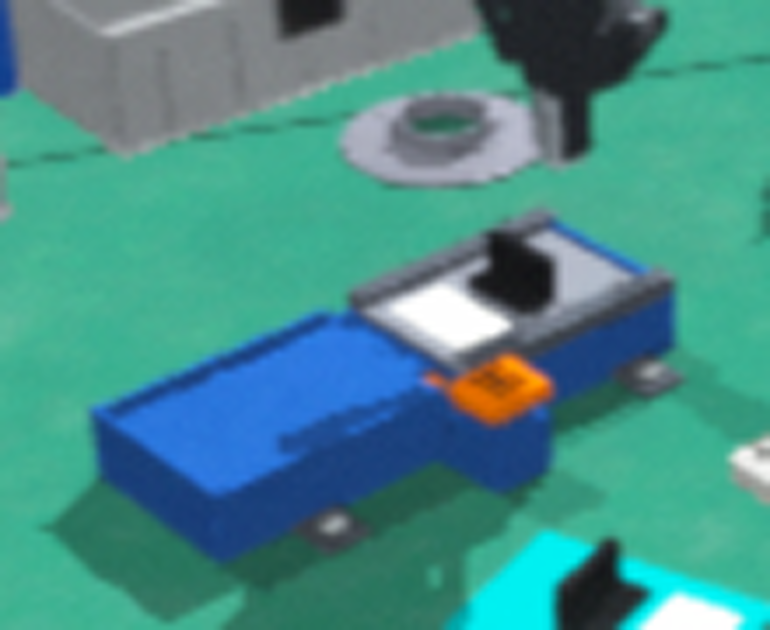

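View pics/w3c.png

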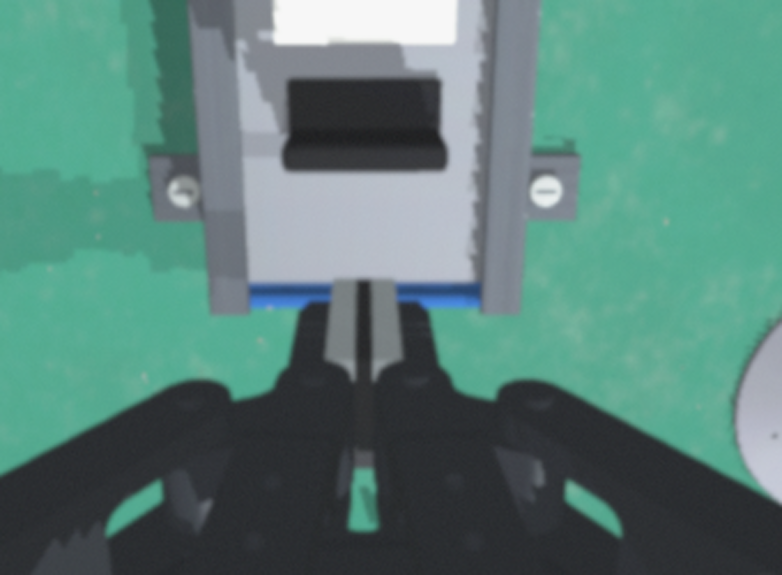

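```bash
python3 -c "
from h import *
print(ray('wrist3',318.7,193.7,.058), ray('wrist3',318.7,120+138/2.3,.058))"
```

```text
[ 0.56665873 -0.02282293  0.058     ] [ 0.56624611 -0.01432639  0.058     ]
```

Emit:
step_arm(
  xyz=[
    [0,0.05,0],
    [0,0.11,0],
    [0,0.15,0],
    [0,0.163,0],
    [0,0.165,0],
    [0,0.165,0],
  ],
  rotation=[
    [0,0,0],
    [0,0,0],
    [0,0,0],
    [0,0,0],
    [0,0,0],
    [0,0,0],
  ],
)

```text
clock: 5.3
tcp_pos: [0.5666, -0.0456, 0.2164]
orientation: [-1.571, -0.039, 0.039]
contact_force: [0.1, 0.3, -0.1]
grip_width: 0.0002
```

```bash
python3 go.py .567 -.047 .043
```

```text
5.3 tip [ 0.5667 -0.0457  0.0434] F [ 0.1  0.3 -0.1] 0.00016391822073805442
xyz [ 0.001   0.0012 -0.0046] rot [0.0004 0.0008 0.0001] j [ 0.32  0.59 -0.46  1.93  0.39  0.71 -0.32]
```

Emit:
step_arm(
  xyz=[
    [0,0,0.02],
    [0,0,0.04],
    [0,0,0.07],
    [0,0,0.11],
    [0,0,0.15],
    [0,0,0.18],
    [0,0,0.2],
  ],
  rotation=[
    [0,0,0],
    [0,0,0],
    [0,0,0],
    [0,0,0],
    [0,0,0],
    [0,0,0],
    [0,0,0],
  ],
)

```text
clock: 6.18
tcp_pos: [0.5636, 0.0152, 0.2164]
orientation: [-1.571, -0.04, 0.039]
contact_force: [-0.3, -1.1, 0.8]
grip_width: -0.0001
```

```bash
python3 go.py .5594 .0955 .043;python3 -c "
from h import *
grab('scene','scene4')
crop('scene4',220,150,330,240,7,'s4c')"
```

```text
6.175 tip [0.5637 0.0151 0.0434] F [-0.3 -1.1  0.8] -0.00010132629535285618
xyz [-0.0006  0.001   0.2682] rot [0.0004 0.0013 0.0001] j [ 0.22  0.59 -0.46  1.94  0.39  0.7  -0.43]
```

View pics/s4c.png

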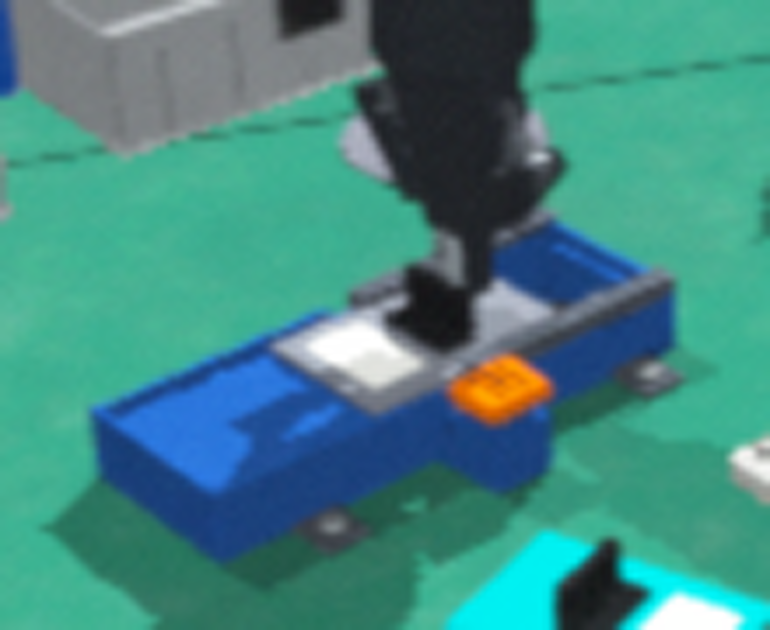

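Emit:
step_arm(
  xyz=[
    [0,0,0.03],
    [0,0,0.07],
    [0,0,0.11],
    [0,0,0.15],
    [0,0,0.19],
    [0,0,0.22],
    [0,0,0.245],
    [0,0,0.26],
    [0,0,0.268],
    [0,0,0.268],
  ],
  rotation=[
    [0,0,0],
    [0,0,0],
    [0,0,0],
    [0,0,0],
    [0,0,0],
    [0,0,0],
    [0,0,0],
    [0,0,0],
    [0,0,0],
    [0,0,0],
  ],
)

```text
clock: 7.48
tcp_pos: [0.5595, 0.0962, 0.2163]
orientation: [-1.57, -0.04, 0.04]
contact_force: [0.7, -0.2, -0.2]
grip_width: 0.0004
```

```bash
python3 go.py .5594 .0955 .043;python3 -c "
from h import *
grab('scene','scene5');grab('top','top5')
crop('scene5',220,150,330,240,7,'s5c')
crop('top5',225,120,355,220,6,'t5c')"
```

```text
7.475 tip [0.5595 0.0962 0.0433] F [ 0.7 -0.2 -0.2] 0.00038589752730845066
xyz [-0.0004  0.0011 -0.0022] rot [-0.0001  0.0017  0.0002] j [ 0.08  0.59 -0.46  1.93  0.39  0.71 -0.57]
```

View pics/s5c.png

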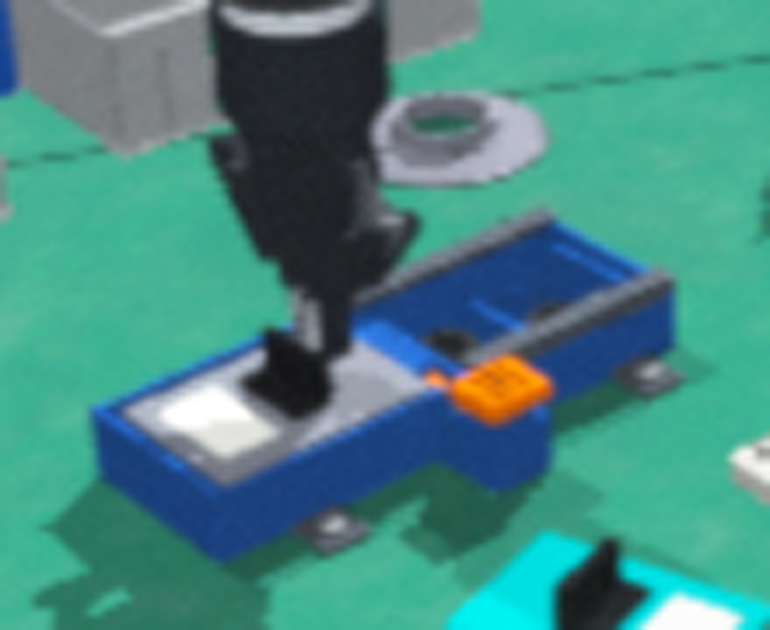

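Emit:
step_arm(
  xyz=[
    [0,0,-0.02],
    [0,-0.01,-0.04],
    [0,-0.06,-0.05],
    [0,-0.16,-0.06],
    [0,-0.3,-0.1],
    [0,-0.4,-0.2],
    [0,-0.45,-0.36],
    [0,-0.45,-0.5],
    [0,-0.45,-0.6],
    [0,-0.45,-0.6],
  ],
  rotation=[
    [0,0,0],
    [0,0,0],
    [0,0,0],
    [0,0,0],
    [0,0,0],
    [0,0,0],
    [0,0,0],
    [0,0,0],
    [0,0,0],
    [0,0,0],
  ],
)

```text
clock: 8.82
tcp_pos: [0.5683, -0.0871, 0.3522]
orientation: [-1.572, -0.036, 0.035]
contact_force: [0.3, 1.0, 0.6]
grip_width: 0.0001
```

```bash
python3 -c "
from h import *
for n in ['wrist','scene','top']: grab(n,n+'6')
crop('scene6',220,150,330,240,7,'s6c')
crop('top6',225,120,355,220,6,'t6c')"
```

```text
(no output)
```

View pics/s6c.png

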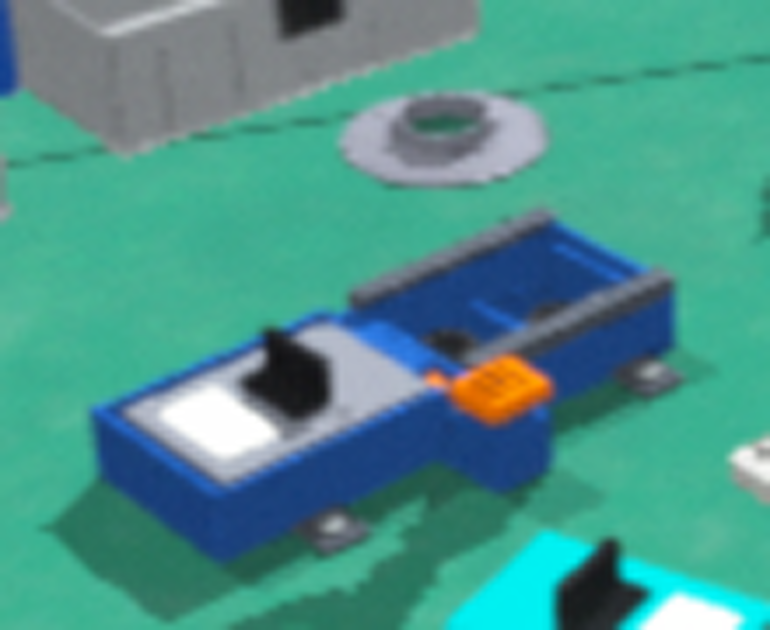

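View pics/t6c.png

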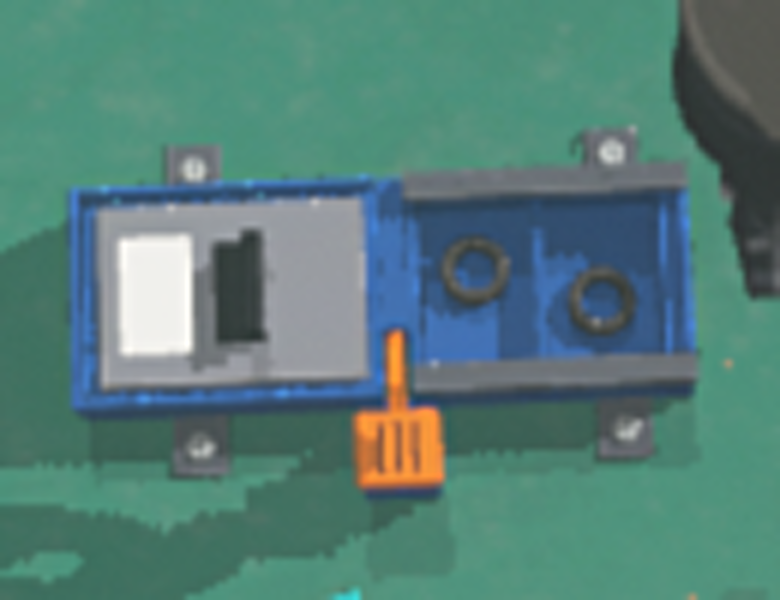

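View pics/wrist6.png

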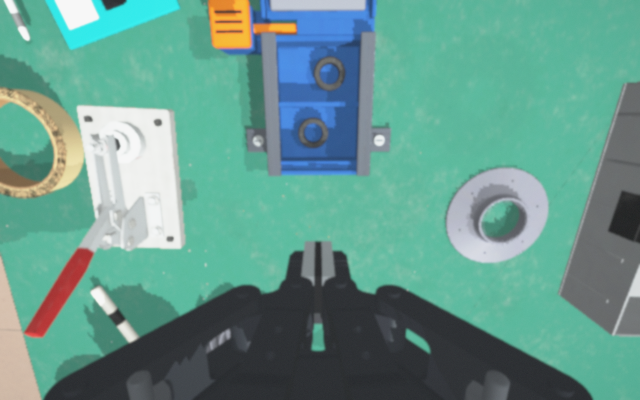

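```bash
python3 -c "
from h import *
t=.0483;c,s=np.cos(t),np.sin(t)
for u,v in [(368,290),(97,295)]:
    w=ray('top6',225+u/6-.4,120+v/6-.4,.035);d=w[:2]-[.5653,-.0107];print('box xy',c*d[0]+s*d[1],-s*d[0]+c*d[1])
r.hand_in()
print(r.get_obs()['clock'])"
```

```text
box xy -0.0015767906987757922 0.0743024681319967
box xy 0.0010202237804165931 0.18943464224046103
the job is handed in; nothing more can be done
the job is handed in; nothing more can be done
```

I opened the box as asked and handed the job in; the clock was at about 9 s of the 38 s allowed.

- **Tab:** I pressed the snap tab straight down with closed fingertips. They stopped at 46 mm above the bench with about 20 N, which matches fully pressed. It was still down in the pictures taken after I backed off.
- **Lid:** I pushed the lid by its rib along the box's +y, reading about 1 N at a check partway.

In the last pictures, the lid lies flat between the shelf curbs. I measured its ends at box y +74 and +189, so it moved about 132 mm. That is clear of the rails, on the deck, and short of the end stop.

Both seals are in the open well, and I saw nothing else moved. The robot was clear of everything when I handed in. The camera measurements agreed with each other to about 2 mm, and no check failed.

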